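# Show the hatch sign and open the sticking counter hatch

### The arm

A 6-joint arm with a two-finger parallel gripper is mounted at the origin on the work surface. World frame = base frame: x ahead of the robot, y to its left, z up, the work surface at z = 0. Lengths are in m, angles in rad, forces in N, time in s.
With the tool pointing down it reaches from about 0.4 to 0.825 m from the base axis. Payload 7 kg.
Tool frame: the origin (TCP) lies midway between the tips of the shut fingers; the grasp point (between the pads) lies 19 mm behind it; z points along the fingers, x is the direction in which the jaws open and shut, and the axes are right-handed (so a half turn about z gives the same grasp; the last joint's range is limited). The gripper opens to 88 mm and grips with 3 to 60 N. Pads are 19 mm wide; open, the fingers measure 130 mm over their backs; the gripper's body (78 mm by 193 mm) begins 47 mm behind the grasp point.
Start: joints at [-0.868, 0.359, 0.012, 0, -1.224, -0.288], TCP at [0.272, -0.618, 0.227] pointing down, gripper open.
Joint ranges: [-3.07, 3.07], [-1.43, 2.12], [-1.02, 1.25], [-3.03, 1.67], [-3.05, -0], [-3.03, 3.03]. Speed limits (rad/s): [2.39, 2.39, 3.01, 3.14, 3.14, 3.14].

### API

Orientations are given as a rotation vector (axis times angle).
In Python, from rig import arm gives the robot as it stands. The module is installed in compiled form; this text tells all that it offers.
- The arm moves only by the tool send_rows, never from a script. Its argument "increments" is one flat list of numbers, 5 for each row, row after row: the shift along the tool's x, y, z in m, then the turn about the tool's z in degrees, then the closure in counts, from 0 (fully open) to 255 (shut). A call has exactly 8 rows; each row shifts and turns the commanded pose from where the row before left it, along the tool's axes as they then stand; what a row does not reach is not made up. A row lasts 1/10 s, in which the tool goes at most 50 mm and 8.59 degrees, less where a joint would pass 70% of its speed; a pose out of reach is approached as far as the arm can. A call with a gripper value outside its range is refused whole. The fingers move at their own pace and stop on an object; "grip_force" is the grip in N (left out, the last holds). Time passes only in rows, so rows that do not move let the fingers close, or fill a call up. It gives the time, the measured TCP pose, the force and the opening at its end, in the units of the state.
- arm.read_state(): the state, without advancing time (a new reading comes with each control period).
- arm.get_image(name): name is "side" or "top" or "wrist"; returns a dict with "img" (420x560x3 uint8, red, green, blue), "camera_matrix" (3x3 intrinsics, pixels), "R" (3x3) and "t" (3): a world point X has camera coordinates R X + t. Camera axes: x right, y down, z forward; pixel columns grow to the right and rows downward; lengths in m; the calibration is good to about 2 mm. A picture is of the moment at which its call begins. There is no depth.
- arm.hand_in(): hands the job in, once; it reports no verdict.
The state is a dict: "clock": time; "joint_pos": joint angles; "joint_velocities": joint speeds; "tau": joint torques, N m; "position": TCP position; "tool_rot": TCP orientation; "ft_force": force on the tool from outside, world axes, zero at the start; "torque": the same for the moment, N m; "opening": opening from 0.0 (shut) to 1.0 (fully open).
Only numpy, scipy, OpenCV 4.12 (cv2) and the standard library are available. Lean on these libraries where they do the work, as an engineer would, in place of code of your own. Each camera call takes 0.05 s, during which the arm holds its last target.

### The job

Open the reception hatch for a visitor: first slide the green sign plaque fully home into the blue sign holder and let go of it. Then free the gate: its worn barrel bolt sags behind the bent-up lip of the keeper, so lift the bolt over the lip by its red knob while you pull it back, without forcing it against the keeper, and swing the gate towards the robot until it is ajar by about 20 degrees. The gate closes by itself, so finish still holding it ajar with the gripper, and leave the other things on the counter where they stand.

Things in the scene. Friction and masses are not known exactly. Their poses are not given: they have to be found in the camera images.
- plaque: Loose green sign plaque with a white band, upright: 8 mm thick (its x), 60 mm wide (its y), 95 mm tall (z), about 70 g. Origin: centre of its underside. It starts standing in the grey rack, its top 103 mm above the counter, the upper 61 mm clear of the rack. Either face may be the front.
- rack: Fixed grey block 50 x 100 x 42 mm (x, y, z) with an upright slot 12 x 64 mm, 34 mm deep, in its top; the plaque starts in it. Origin: centre of the underside, on the counter. The rack and the blue holder may stand on either side.
- holder: Fixed blue sign holder, block 46 x 96 x 52 mm (x, y, z), with an empty upright slot in its top: 10.5 mm along its x, 62.5 mm along its y, 42 mm deep, mouth bevelled by 3 mm. Origin: centre of the underside, on the counter; the slot is centred on it and its floor is 10 mm above the counter. The plaque is fully home when its underside is on that floor, its top 105 mm above the counter.
- hatch: Fixed low hatch frame on a grey sill 430 mm wide: an aluminium post under the keeper at its y = -158 mm and a steel hinge post at y = +152 mm, clear wings outside. Origin: centre of the sill's underside, on the counter. Its x points away from the robot (roughly), y along the closed gate towards the hinge, z up.
- gate_hinge (a point): Point on the upright hinge axis of the gate, 160 mm above the counter, at hatch (0, +140 mm).
- gate (a joint): Gate angle in rad: 0 shut, grows as the free end swings towards the robot (hatch -x, clockwise seen from above), at most 1.2. A closing spring pulls with 0.36 N m plus 1.2 N m per rad (about 5 N at the knob at 20 degrees); let go, the gate shuts.
- gate_leaf: The gate: aluminium frame 18 mm thick with a clear pane, 250 mm wide, top 158 mm above the counter. It carries the bolt on its top in two steel guides (28 mm wide, tops 202 mm above the counter). Origin: on the hinge axis at counter height; y along the leaf towards the hinge, x to the side away from the robot when shut.
- gate_edge (a point): Top of the free end of the gate, 270 mm from the hinge axis.
- bolt_knob (a point): Grip point of the bolt's red upright knob, a cylinder 20 mm in diameter: this point is on its axis, 222 mm above the counter while the bolt sags; the knob's top is 23 mm above the point, the brass rod 42 mm below it, and nothing else of the gate reaches higher than 20 mm below it. The knob can be pinched across any diameter. On the shut gate it stands 212 mm from the hinge axis with the bolt fully shot, 172 mm with it fully back; it moves with the bolt.
- bolt: The loose-running brass barrel bolt with its red knob, about 0.28 kg in all: a 10 mm rod along the gate's top with a 26 mm collar, 10 mm long, at its nose. Origin: on the hinge axis, moving with the bolt.
- bolt_nose (a point): Centre of the collar at the bolt's nose, 175 mm above the counter while the bolt sags.
- bolt_slide (a joint): How far the bolt is drawn back, in m, 0 to 0.040, towards the hinge (gate's +y). Friction about 1.5 N; it stays where it is left. Sagging, the collar hits the lip at about 0.012; the collar is clear of the keeper, and the gate free, above 0.029.
- bolt_lift (a joint): How far the bolt is lifted in its worn guides, in m, 0 (sagging, where its weight of about 3 N drops it) to 0.016. The collar passes over the lip above 0.007 with little to spare; 0.010 to 0.014 is comfortable.
- keeper: Fixed dark steel keeper on the post, open at the top: two cheeks 32 mm apart and 40 mm long whose tops are 205 mm above the counter, one on each side of the bolt's nose, and a bent-up white-painted lip at its gate end. Lifted or not, the bolt locks the gate while its collar is between the cheeks. Origin: centre of its underside, 156 mm above the counter.
- lip_top (a point): Middle of the top edge of the keeper's bent lip, 169 mm above the counter (lip 26 mm wide, 5 mm thick), 280 mm from the hinge axis (hatch y = -140 mm).
- lunchbox: Bystander: loose clear box with a green lid, 112 x 152 x 52 mm; origin under its centre.
- sanitizer: Bystander: loose white bottle, 60 mm in diameter, 160 mm tall; origin under its centre.
- pencup: Bystander: loose black pen cup, 80 mm in diameter, 150 mm tall with its pens; origin under its centre.
- stapler: Bystander: loose grey and black stapler, 150 x 36 x 50 mm; origin under its centre.
- bell: Bystander: loose steel counter bell, 84 mm in diameter, 58 mm tall; origin under its centre.
Mind the look-alikes: they are no part of the job. There is more than one size of the holder; the one meant has the size given above.

How it is judged:
On the way, in this order (a step that is already met when the one before it is completed fails the run):
1. the plaque is fully home in the blue holder, let go, with the bolt still shot (z of plaque in the frame of holder below 0.014 m and horizontal distance between plaque and holder below 0.005 m and angle between plaque's own z axis and vertical below 0.12 rad and contact force between the fingers and plaque below 0.05 N and value of joint bolt_slide below 0.02 m), for 0.2 s.
2. the bolt is lifted above the lip while it is drawn back over it (value of joint bolt_lift above 0.005 m and value of joint bolt_slide above 0.014 m and value of joint gate below 0.08 rad), for 0.02 s.
3. the bolt is clear of the keeper (value of joint bolt_slide above 0.029 m), for 0.05 s.
At the end, for the whole second after the job is handed in: Plaque upright (7 degrees) in the blue holder, underside within 4 mm of the slot floor and 5 mm of its centre, untouched; gate still at 12 to 28 degrees (0.21 to 0.49 rad), held by the fingers pressing on it or its bolt with over 1 N; no loose thing touches the gate (z of plaque in the frame of holder below 0.014 m and horizontal distance between plaque and holder below 0.005 m and angle between plaque's own z axis and vertical below 0.12 rad and value of joint gate between 0.21 and 0.49 rad and velocity of joint gate between -0.08 and 0.08 rad/s and contact force between the fingers and gate_leaf above 1 N and contact force between the fingers and plaque below 0.05 N and contact force between gate_leaf and plaque below 0.2 N and contact force between gate_leaf and lunchbox below 0.2 N and contact force between gate_leaf and sanitizer below 0.2 N and contact force between gate_leaf and pencup below 0.2 N and contact force between gate_leaf and stapler below 0.2 N and contact force between gate_leaf and bell below 0.2 N); the arm keeps its last pose, push and grip.
It fails at once if the bolt is forced against the keeper (more than 20 N) (contact force between bolt and keeper above 20 N).
It fails at once if a bystander is moved by more than 30 mm (distance of any of lunchbox, sanitizer, pencup, stapler, bell from where it was at the start of the episode above 0.03 m).
It also fails if it takes over 67 s, if anything falls off the work surface, if the arm or the gripper's body presses on something with over 40 N, if the wrist force passes 120 N, or if a joint passes its speed limit or range.

## Working session

There is one attempt and no reset: what is moved stays moved. The work goes in short steps, Python scripts to look and compute and a tool call to move; the robot and the scene stay as the last step left them, time stands still between calls to the robot, and variables do not carry over. Pictures are saved under pics/ and viewed, and the job is handed in when it is done.

Besides the shell and the picture viewer there is one more tool, called as name(argument=value, ...) on one line, values as JSON. send_rows: Moves the arm, as the interface text tells. Its arguments: {"type":"object","properties":{"increments":{"type":"array"},"grip_force":{"type":"number"}},"required":["increments"]}

```bash
mkdir -p pics
cat > h.py <<'E'
import numpy as np, cv2
from rig import arm
from scipy.spatial.transform import Rotation as Ro
def snap(name,fn):
    d=arm.get_image(name); cv2.imwrite('pics/'+fn+'.png',d['img'][:,:,::-1]); np.savez('pics/'+fn+'.npz',img=d['img'],K=d['camera_matrix'],R=d['R'],t=d['t']); return d
def ld(fn): 
    z=np.load('pics/'+fn+'.npz'); return dict(img=z['img'],camera_matrix=z['K'],R=z['R'],t=z['t'])
def ray(d,u,v):
    K,R,t=map(np.array,(d['camera_matrix'],d['R'],d['t']))
    r=R.T@np.linalg.inv(K)@np.array([u,v,1.]); return -R.T@t,r
def onz(d,u,v,z):
    c,r=ray(d,u,v); return c+r*(z-c[2])/r[2]
def proj(d,X):
    p=np.array(d['camera_matrix'])@(np.array(d['R'])@np.array(X)+np.array(d['t'])); return p[:2]/p[2]
def tri(d1,p1,d2,p2):
    c1,r1=ray(d1,*p1); c2,r2=ray(d2,*p2); r1/=np.linalg.norm(r1); r2/=np.linalg.norm(r2)
    s=np.linalg.lstsq(np.stack([r1,-r2],1),c2-c1,rcond=None)[0]
    a=c1+r1*s[0]; b=c2+r2*s[1]; return (a+b)/2, np.linalg.norm(a-b)
E
python3 - <<'E'
from h import *
for n in('side','top','wrist'):
    d=snap(n,n+'0'); print(n,-np.array(d['R']).T@d['t'],np.array(d['R'])[2])
s=arm.read_state(); print(s)
E
```

```text
side [-0.1501552   0.64759416  0.80960048] [ 0.60944146 -0.56440788 -0.55679875]
top [ 0.30551798 -0.00494309  1.32965534] [ 0.21276016 -0.00667399 -0.97708166]
wrist [ 0.20079807 -0.64870414  0.38441958] [ 0.25671694  0.11324603 -0.95982902]
{'clock': 0.15, 'joint_pos': array([-8.67929117e-01,  3.59227906e-01,  1.12777299e-02, -2.49819613e-04,
       -1.22409989e+00, -2.88145017e-01]), 'joint_velocities': array([ 4.16920847e-05, -2.42820544e-03,  3.80325706e-03,  5.86767537e-04,
       -1.68157583e-03, -1.19792791e-03]), 'tau': array([-1.82016588e-04, -5.83275068e+01,  2.93292207e+01,  7.00120881e+00,
        8.79365631e-03, -1.25178444e-04]), 'position': array([ 0.27183634, -0.61744302,  0.22583885]), 'tool_rot': array([-1.71599842e+00, -2.63017630e+00, -9.16199923e-04]), 'ft_force': array([-0.07287696, -0.36579257,  0.32896511]), 'torque': array([ 0.04727357,  0.0068529 , -0.00695319]), 'opening': 0.9971167760367887}
```

View pics/side0.png

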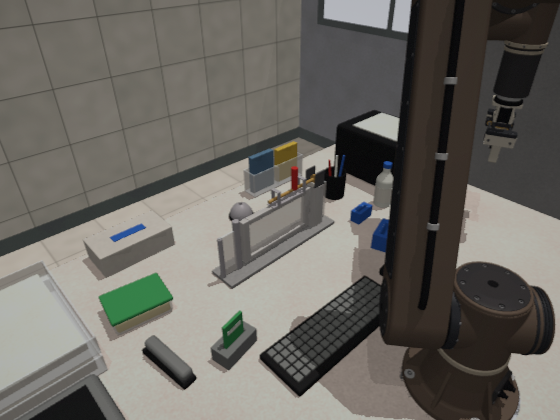

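View pics/top0.png

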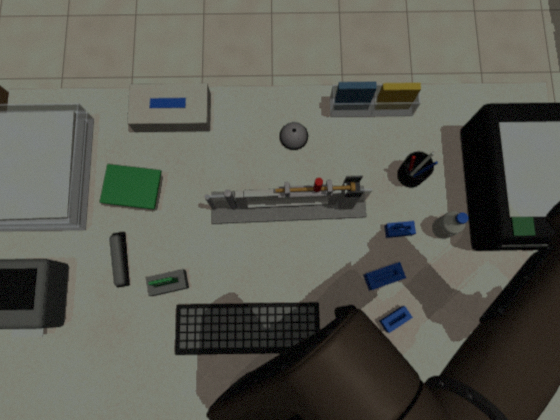

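View pics/wrist0.png

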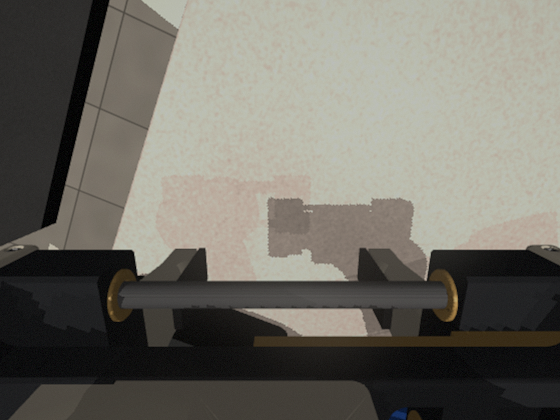

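The side view shows the rack with the green plaque at about (233,335) and the hatch in the middle. In the top view the rack is at (166,282), the knob at (318,185), and the three blue holders at (400,229), (385,275) and (396,319). The middle holder is the largest. Next I'll measure them.

Run:
```python
from h import *
d=ld('top0'); img=d['img']
hsv=cv2.cvtColor(img,cv2.COLOR_RGB2HSV)
def cc(mask,name,zs,mn=40):
    n,l,s,c=cv2.connectedComponentsWithStats(mask.astype(np.uint8))
    for i in range(1,n):
        if s[i,4]<mn: continue
        cn,_=cv2.findContours((l==i).astype(np.uint8),0,2)
        box=cv2.boxPoints(cv2.minAreaRect(np.vstack(cn)))
        print(name,c[i].round(1),s[i,4])
        for z in zs:
            P=np.array([onz(d,*b,z)[:2] for b in box]); e=np.diff(np.vstack([P,P[:1]]),axis=0)
            print('   z',z,'ctr',P.mean(0).round(4),'len',np.linalg.norm(e,axis=1)[:2].round(4),'ang',np.degrees(np.arctan2(e[:2,1],e[:2,0])).round(1))
H,S,V=[hsv[...,i].astype(int) for i in range(3)]
cc((H>105)&(H<130)&(S>150)&(V>40),'blue',[.052])
cc((H>45)&(H<80)&(S>120)&(V>30),'green',[.103])
cc(((H<8)|(H>172))&(S>150)&(V>60),'red',[.23],10)
a=img[120:260,180:390]; b=img[200:345,340:450]; c=img[250:310,130:200]
cv2.imwrite('pics/z1.png',cv2.resize(a[:,:,::-1],None,fx=3.8,fy=3.8,interpolation=2))
cv2.imwrite('pics/z2.png',cv2.resize(b[:,:,::-1],None,fx=4,fy=4,interpolation=2))
cv2.imwrite('pics/z3.png',cv2.resize(c[:,:,::-1],None,fx=8,fy=8,interpolation=2))
s=ld('side0')['img']
cv2.imwrite('pics/z4.png',cv2.resize(s[300:370,200:270,::-1],None,fx=8,fy=8,interpolation=2))
cv2.imwrite('pics/z5.png',cv2.resize(s[150:280,205:345,::-1],None,fx=4.5,fy=4.5,interpolation=2))
```

```text
blue [167.3 102.6] 276
   z 0.052 ctr [0.8871 0.3146] len [0.0963 0.0243] ang [ -90.8 -178.4]
blue [461.9 217.6] 92
   z 0.052 ctr [ 0.5452 -0.4895] len [0.03   0.0259] ang [ -47.5 -138.9]
blue [400.5 228.6] 333
   z 0.052 ctr [ 0.5166 -0.3216] len [0.0741 0.0342] ang [ -85.1 -178.5]
blue [385.  275.5] 564
   z 0.052 ctr [ 0.3929 -0.2731] len [0.0975 0.0414] ang [ -71.3 -163.5]
blue [395.4 318.8] 379
   z 0.052 ctr [ 0.2827 -0.2933] len [0.0733 0.0351] ang [ -58.7 -148.8]
green [130.5 186.4] 2099
   z 0.103 ctr [0.6318 0.3901] len [0.1043 0.1502] ang [ -2.8 -97.8]
green [162.8 280.8] 98
   z 0.103 ctr [0.3842 0.2952] len [0.0689 0.0135] ang [ -78.8 -166.2]
red [318.6 181.7] 48
   z 0.23 ctr [ 0.6026 -0.0928] len [0.0165 0.017 ] ang [-90.9 178.1]
```

View pics/z1.png

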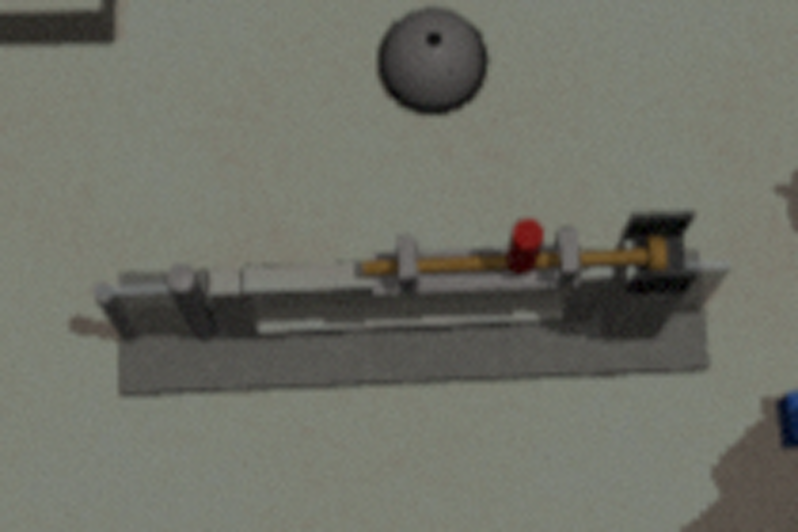

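View pics/z2.png

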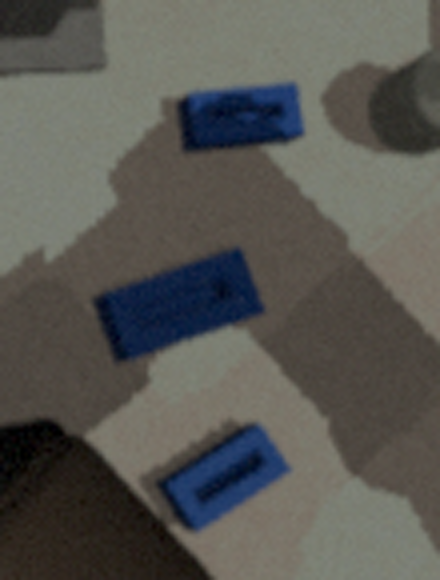

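View pics/z3.png

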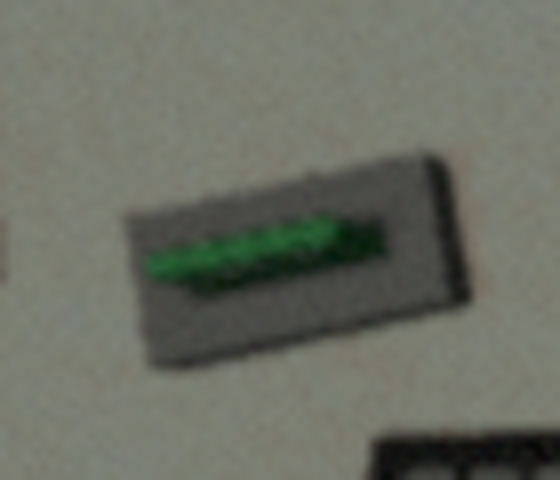

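View pics/z4.png

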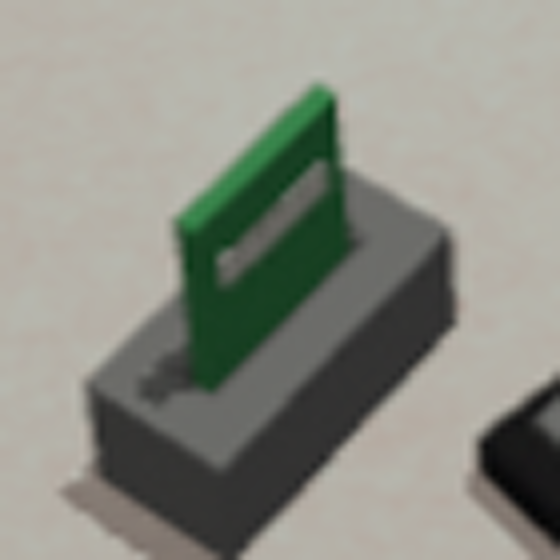

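View pics/z5.png

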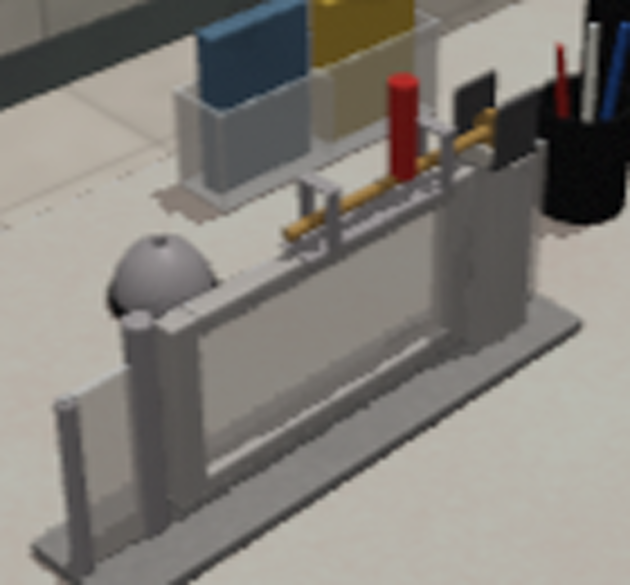

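The large middle holder measures 97 x 41 mm, against 73 mm long for the others, so it is the one meant. Next I'll write a move planner and predict what the wrist camera will see.

```bash
cat >> h.py <<'E'
def cur():
    s=arm.read_state(); M=Ro.from_rotvec(s['tool_rot']).as_matrix(); return np.array(s['position']),M,s
def yaw(M): return np.degrees(np.arctan2(M[1,0],M[0,0]))
def plan(tgt,yw=None,p=None,M=None):
    if p is None: p,M,_=cur()
    dl=np.array(tgt)-p
    t=0 if yw is None else -((yw-yaw(M)+180)%360-180)
    print('tool shift mm',(M.T@dl*1000).round(1),'turn',round(t,2),'| world mm',(dl*1000).round(1),'yaw',round(yaw(M),2))
E
python3 - <<'E'
from h import *
d=ld('wrist0'); p,M,s=cur()
print(p,yaw(M),M.round(3))
Rc,tc=np.array(d['R']),np.array(d['t']); C=-Rc.T@tc
print('cam in tool',(M.T@(C-p)).round(4)); print('cam axes in tool (rows)',(Rc@M).round(3)); print(d['camera_matrix'])
for dz in(0,.05,.1,.15,.2,.3): print(dz,proj(d,p+M@[0,0,dz]).round(0))
E
```

```text
[ 0.27183634 -0.61744302  0.22583885] 113.75695447587921 [[-0.403  0.915 -0.001]
 [ 0.915  0.403  0.001]
 [ 0.001 -0.    -1.   ]]
cam in tool [ 0.0002 -0.0776 -0.1586]
cam axes in tool (rows) [[ 1.     0.     0.001]
 [ 0.     0.96  -0.281]
 [-0.001  0.281  0.96 ]]
[[298.37479958   0.         282.03285904]
 [  0.         298.37479958 214.02519767]
 [  0.           0.           1.        ]]
0 [282. 265.]
0.05 [282. 235.]
0.1 [282. 216.]
0.15 [282. 203.]
0.2 [282. 193.]
0.3 [282. 179.]
```

send_rows(increments=[0.0334,0.0312,0,0,0,0.0334,0.0312,0,0,0,0.0334,0.0312,0,0,0,0.0334,0.0312,0,0,0,0.0334,0.0312,0,0,0,0.0334,0.0312,0,0,0,0.0334,0.0312,0,0,0,0.0334,0.0312,0,0,0])

```text
clock: 0.95
position: [0.3929, -0.2708, 0.2266]
tool_rot: [1.717, 2.631, 0.0]
ft_force: [0.0, -0.8, 0.6]
opening: 1.005
```

send_rows(increments=[0,0,0,-8.5,0,0,0,0,-8.5,0,0,0,0,-8.5,0,0,0,0,-8.5,0,0,0,0,-8.5,0,0,0,0,-8.5,0,0,0,0,-8.5,0,0,0,0,-8.5,0])

```text
clock: 1.75
position: [0.3925, -0.2725, 0.2264]
tool_rot: [0.058, -3.141, -0.0]
ft_force: [0.2, -0.0, -0.4]
opening: 1.001
```

send_rows(increments=[0,0,0,-8.5,0,0,0,0,-8.5,0,0,0,0,0,0,0,0,0,0,0,0,0,0,0,0,0,0,0,0,0,0,0,0,0,0,0,0,0,0,0])

```text
clock: 2.55
position: [0.3928, -0.2726, 0.2266]
tool_rot: [-0.511, 3.1, 0.0]
ft_force: [-0.0, -0.5, -0.5]
opening: 1.003
```

Run:
```python
from h import *
snap('wrist','w1'); p,M,s=cur(); print(p,yaw(M),s['joint_pos'],s['clock'])
plan([.393,-.273,.2],198.7)
```

```text
[ 0.39275772 -0.27260022  0.22657458] -161.26211079245869 [-1.93937912e-01  2.92346066e-02 -4.06144398e-01 -1.24342394e-05
 -1.13542663e+00  5.20981017e-01] 2.6
tool shift mm [-0.1 -0.5 26.6] turn 0.04 | world mm [  0.2  -0.4 -26.6] yaw -161.26
```

View pics/w1.png

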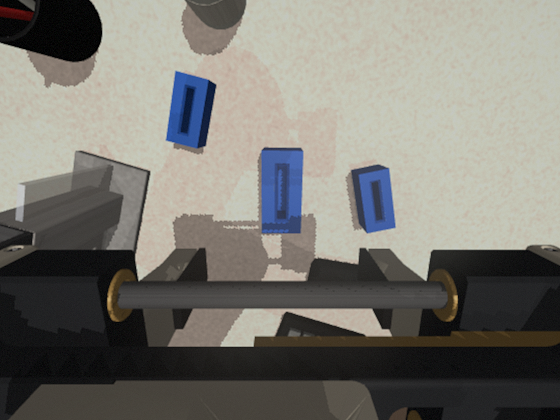

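The target holder is in view at about (281,190), with its slot at (281,192) standing almost upright in the picture. I'll zoom in and measure it.

Run:
```python
from h import *
d=ld('w1'); img=d['img']
c=img[140:240,240:330]; cv2.imwrite('pics/w1z.png',cv2.resize(c[:,:,::-1],None,fx=6,fy=6,interpolation=2))
g=img.astype(int)
for v in(170,185,200,215): print(v,[tuple(g[v,u]) [2] for u in range(255,310)])
print([g[v,281][2] for v in range(140,240)])
print([g[v,266][2] for v in range(140,240)])
```

```text
170 [np.int64(170), np.int64(173), np.int64(152), np.int64(110), np.int64(110), np.int64(104), np.int64(137), np.int64(164), np.int64(160), np.int64(160), np.int64(161), np.int64(161), np.int64(160), np.int64(162), np.int64(160), np.int64(161), np.int64(162), np.int64(162), np.int64(162), np.int64(152), np.int64(131), np.int64(127), np.int64(114), np.int64(117), np.int64(153), np.int64(166), np.int64(139), np.int64(98), np.int64(104), np.int64(104), np.int64(99), np.int64(102), np.int64(118), np.int64(122), np.int64(144), np.int64(164), np.int64(162), np.int64(160), np.int64(161), np.int64(161), np.int64(161), np.int64(161), np.int64(162), np.int64(161), np.int64(162), np.int64(161), np.int64(161), np.int64(165), np.int64(173), np.int64(172), np.int64(168), np.int64(168), np.int64(170), np.int64(174), np.int64(177)]
185 [np.int64(178), np.int64(185), np.int64(158), np.int64(117), np.int64(121), np.int64(116), np.int64(139), np.int64(171), np.int64(173), np.int64(168), np.int64(166), np.int64(165), np.int64(162), np.int64(164), np.int64(173), np.int64(170), np.int64(165), np.int64(168
[... 4494 characters left out ...]
nt64(172), np.int64(170), np.int64(172), np.int64(170), np.int64(170), np.int64(170), np.int64(172), np.int64(171), np.int64(170), np.int64(170), np.int64(170), np.int64(170), np.int64(170), np.int64(169), np.int64(169), np.int64(170), np.int64(169), np.int64(168), np.int64(168), np.int64(169), np.int64(166), np.int64(167), np.int64(167), np.int64(167), np.int64(168), np.int64(166), np.int64(169), np.int64(168), np.int64(170), np.int64(158), np.int64(128), np.int64(110), np.int64(112), np.int64(111), np.int64(112), np.int64(109), np.int64(143), np.int64(170), np.int64(156), np.int64(140), np.int64(119), np.int64(124), np.int64(157), np.int64(170), np.int64(170), np.int64(176), np.int64(172)]
```

View pics/w1z.png

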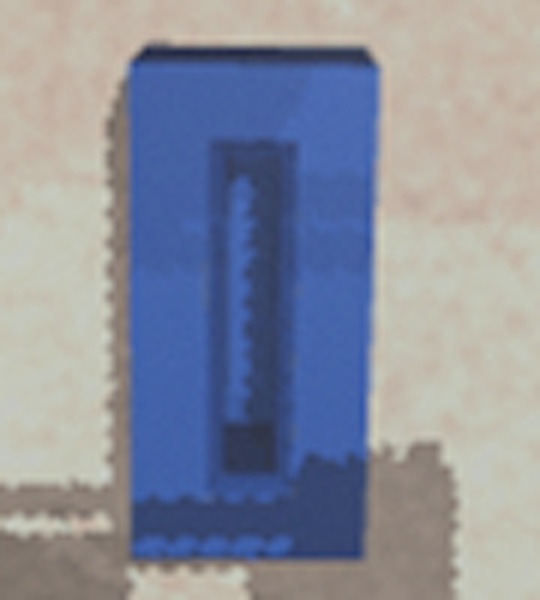

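Run:
```python
from h import *
d=ld('w1')
def q(pts,z):
    P=np.array([onz(d,240+x/6-.42,140+y/6-.42,z)[:2] for x,y in pts]); c=P.mean(0)
    L=(P[0]+P[1]-P[2]-P[3])/2; W=(P[1]+P[2]-P[0]-P[3])/2
    print(P.round(4).tolist(),'c',c.round(4),np.linalg.norm(L),np.degrees(np.arctan2(L[1],L[0])),np.linalg.norm(W),np.degrees(np.arctan2(W[1],W[0])))
q([(131,66),(379,66),(363,558),(131,558)],.052)
q([(210,142),(298,142),(288,490),(207,490)],.052)
# top cam
t=ld('top0')
for z in(.052,): print(onz(t,385,275.5,z))
# knob, rack from top/side
```

```text
[[0.4289, -0.3144], [0.386, -0.329], [0.3567, -0.2383], [0.4001, -0.2236]] c [ 0.3929 -0.2763] 0.09528200173846894 -72.2296592338981 0.04554033579195241 -161.27701849751057
[[0.4109, -0.306], [0.3955, -0.3112], [0.3753, -0.2469], [0.3903, -0.2418]] c [ 0.393  -0.2765] 0.06743171975477558 -72.36710824222648 0.016034462088008548 -161.2770846393488
[ 0.39308748 -0.27341419  0.052     ]
```

The holder measures 95 x 45.5 mm with a slot mouth of 67 x 16 mm, which matches the given sizes. Its centre is (0.393, -0.2765) and its normal yaw is about -162°. Next is the plaque.

send_rows(increments=[-0.022,0.0406,0,0,0,-0.022,0.0406,0,0,0,-0.022,0.0406,0,0,0,-0.022,0.0406,0,0,0,-0.022,0.0406,0,0,0,-0.022,0.0406,0,0,0,-0.006,0.0425,0,0,0,-0.006,0.0425,0,0,0])

```text
clock: 3.4
position: [0.423, 0.0867, 0.2266]
tool_rot: [-0.512, 3.1, 0.0]
ft_force: [1.2, 0.3, 0.1]
opening: 1.002
```

send_rows(increments=[-0.006,0.0425,0,0,0,-0.006,0.0425,0,0,0,-0.006,0.0425,0,0,0,-0.006,0.0425,0,0,0,-0.006,0.0425,0,0,0,0,0,0,7.5,0,0,0,0,0,0,0,0,0,0,0])

```text
clock: 4.2
position: [0.3833, 0.2953, 0.2264]
tool_rot: [0.313, -3.126, 0.001]
ft_force: [0.5, 0.1, 0.4]
opening: 0.999
```

Run:
```python
from h import *
d=snap('wrist','w2'); p,M,s=cur(); print(p,yaw(M),s['joint_pos'],s['clock'])
img=d['img']; c=img[130:270,220:340]; cv2.imwrite('pics/w2z.png',cv2.resize(c[:,:,::-1],None,fx=4,fy=4,interpolation=2))
```

```text
[0.38346698 0.29507527 0.2265216 ] -168.59545667341433 [ 1.06343819e+00  3.96932960e-02 -3.95293824e-01 -1.77707204e-05
 -1.13601875e+00 -8.64383860e-01] 4.25
```

View pics/w2.png

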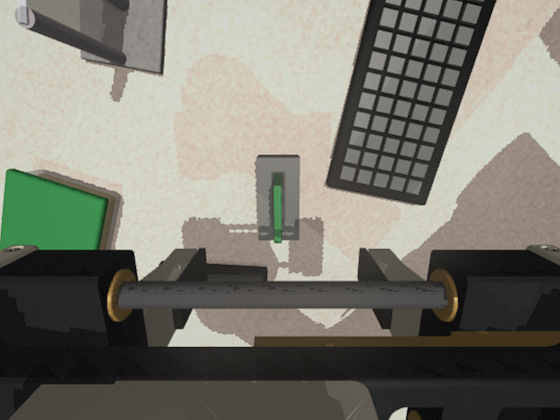

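View pics/w2z.png

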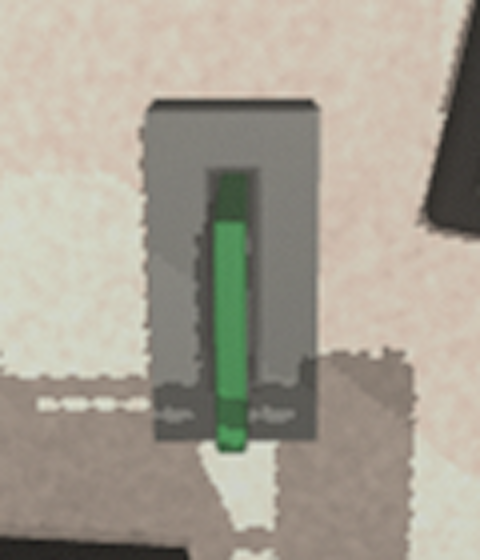

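The plaque's top edge runs from about (277,185) to (278,243) in the wrist view, and it stands upright within the rack slot.

Run:
```python
from h import *
d=ld('w2')
def q(pts,z):
    P=np.array([onz(d,220+x/4-.37,130+y/4-.37,z)[:2] for x,y in pts]); c=P.mean(0)
    L=(P[0]+P[1]-P[2]-P[3])/2; W=(P[1]+P[2]-P[0]-P[3])/2
    print('c',c.round(4),np.linalg.norm(L),np.degrees(np.arctan2(L[1],L[0])),np.linalg.norm(W),np.degrees(np.arctan2(W[1],W[0])));return c
q([(147,110),(319,110),(316,440),(155,440)],.042)
c=q([(213,221),(246,221),(246,450),(217,450)],.103)
plan([*c,.062],None)
plan([c[0],c[1],.062],-168.6+0)
```

```text
c [0.3848 0.3023] 0.09997881361479918 -78.34065065481094 0.04911399693983272 -168.55427789750343
c [0.385  0.3022] 0.05869113905856927 -78.33327379996413 0.0076196616717925615 -168.55355193281656
tool shift mm [ -2.9   6.7 164.5] turn 0 | world mm [   1.5    7.1 -164.5] yaw -168.6
tool shift mm [ -2.9   6.7 164.5] turn 0.0 | world mm [   1.5    7.1 -164.5] yaw -168.6
```

send_rows(increments=[-0.0029,0.0067,0,-0.2,0,0,0,0.041,0,0,0,0,0.041,0,0,0,0,0.041,0,0,0,0,0.0415,0,0,0,0,0,0,0,0,0,0,0,0,0,0,0,0,0], grip_force=20)

```text
clock: 5.05
position: [0.3861, 0.3041, 0.0642]
tool_rot: [-0.315, 3.124, 0.004]
ft_force: [-0.5, 0.8, 0.2]
opening: 0.999
```

send_rows(increments=[0,0,0,0,255,0,0,0,0,255,0,0,0,0,255,0,0,0,0,255,0,0,0,0,255,0,0,0,0,255,0,0,0,0,255,0,0,0,0,255])

```text
clock: 5.85
position: [0.3849, 0.3028, 0.062]
tool_rot: [0.314, -3.126, 0.0]
ft_force: [0.7, -0.6, 0.3]
opening: 0.338
```

Run:
```python
from h import *
d=snap('wrist','w3'); p,M,s=cur(); print(p,yaw(M),s['opening'],s['ft_force'],s['clock'])
```

```text
[0.38493771 0.30280924 0.06198579] -168.53449513031862 0.285705035508915 [0.03227052 0.21916448 0.47523199] 5.9
```

View pics/w3.png

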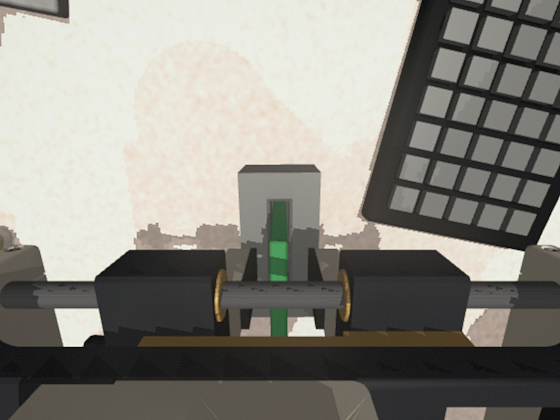

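The fingers are still closing at about (235..340, 290), with the plaque centred between them.

send_rows(increments=[0,0,0,0,255,0,0,0,0,255,0,0,0,0,255,0,0,0,0,255,0,0,0,0,255,0,0,0,0,255,0,0,0,0,255,0,0,0,0,255])

```text
clock: 6.7
position: [0.3849, 0.3028, 0.062]
tool_rot: [0.314, -3.126, 0.0]
ft_force: [-0.8, 0.1, -0.9]
opening: 0.087
```

send_rows(increments=[0,0,-0.02,0,255,0,0,-0.04,0,255,0,0,-0.04,0,255,0,0,-0.04,0,255,0,0,-0.02,0,255,0,0,0,0,255,0,0,0,0,255,0,0,0,0,255])

```text
clock: 7.5
position: [0.3844, 0.3022, 0.2208]
tool_rot: [0.313, -3.124, 0.002]
ft_force: [0.0, 0.2, -1.4]
opening: 0.089
```

Run:
```python
from h import *
d=snap('wrist','w4'); snap('side','s4'); p,M,s=cur(); print(p,yaw(M),s['opening'],s['ft_force'],s['clock'])
c=ld('s4')['img'][180:360,150:350]; cv2.imwrite('pics/s4z.png',cv2.resize(c[:,:,::-1],None,fx=3,fy=3))
plan([.44,0.0,.222]); plan([.393,-.2765,.222],-162);
```

```text
[0.38456105 0.30227202 0.22079526] -168.54016615704953 0.087589065953183 [ 0.20348077  1.53037641 -0.11178744] 7.6
tool shift mm [   5.7 -307.3   -0.7] turn 0 | world mm [  55.4 -302.3    1.2] yaw -168.54
tool shift mm [ 1.067e+02 -5.689e+02 -1.000e-01] turn -6.54 | world mm [   8.4 -578.8    1.2] yaw -168.54
```

View pics/w4.png

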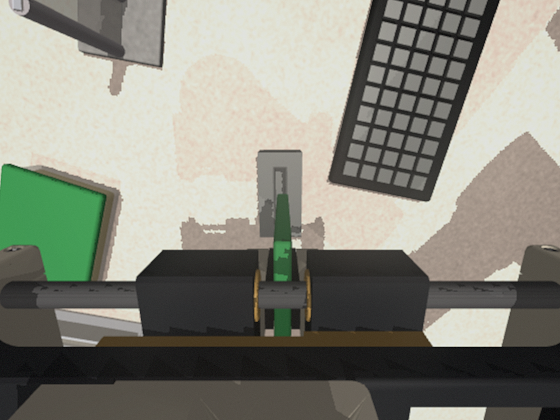

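View pics/s4z.png

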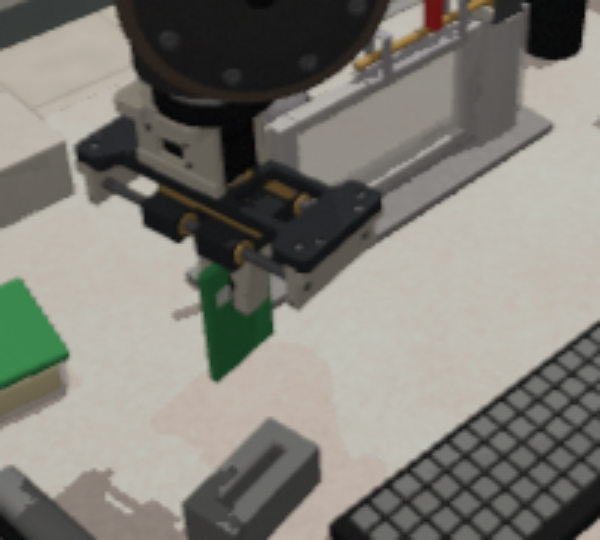

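send_rows(increments=[0.0007,-0.0384,0,0,255,0.0007,-0.0384,0,0,255,0.0007,-0.0384,0,0,255,0.0007,-0.0384,0,0,255,0.0007,-0.0384,0,0,255,0.0007,-0.0384,0,0,255,0.0007,-0.0384,0,0,255,0.0007,-0.0384,0,0,255])

```text
clock: 8.4
position: [0.4402, -0.001, 0.2214]
tool_rot: [0.314, -3.125, 0.0]
ft_force: [0.6, 0.1, -0.5]
opening: 0.089
```

send_rows(increments=[0.0144,-0.0374,0,0,255,0.0144,-0.0374,0,0,255,0.0144,-0.0374,0,0,255,0.0144,-0.0374,0,0,255,0.0144,-0.0374,0,0,255,0.0144,-0.0374,0,0,255,0.0144,-0.0374,0,0,255,0,0,0,-6.5,255])

```text
clock: 9.2
position: [0.3923, -0.2794, 0.2208]
tool_rot: [0.485, -3.101, -0.001]
ft_force: [-0.3, 0.8, -1.5]
opening: 0.088
```

send_rows(increments=[0,0,0.02,0,255,0,0,0.02,0,255,0,0,0.02,0,255,0,0,0.02,0,255,0,0,0,0,255,0,0,0,0,255,0,0,0,0,255,0,0,0,0,255])

```text
clock: 10.0
position: [0.3944, -0.2761, 0.143]
tool_rot: [-0.491, 3.102, -0.001]
ft_force: [-0.8, -0.7, -1.3]
opening: 0.092
```

Run:
```python
from h import *
d=snap('wrist','w5'); snap('side','s5');snap('top','t5'); p,M,s=cur(); print(p,yaw(M),s['opening'],s['ft_force'],s['clock'])
c=d['img'][120:350,220:350]; cv2.imwrite('pics/w5z.png',cv2.resize(c[:,:,::-1],None,fx=2.5,fy=2.5,interpolation=2))
plan([.393,-.2765,.140],-162)
# predicted plaque bottom corners & holder slot corners
for y in(-.0306,.0294): print(proj(d,p+M@[0,y,.053]).round(1))
```

```text
[ 0.394082   -0.27603303  0.14267312] -162.03091320521384 0.09172752047584795 [ 0.06102083 -0.33891953 -0.51983758] 10.15
tool shift mm [ 1.2 -0.1  2.7] turn -0.03 | world mm [-1.1 -0.5 -2.7] yaw -162.03
[280.  192.5]
[280.1 267.8]
```

View pics/w5z.png

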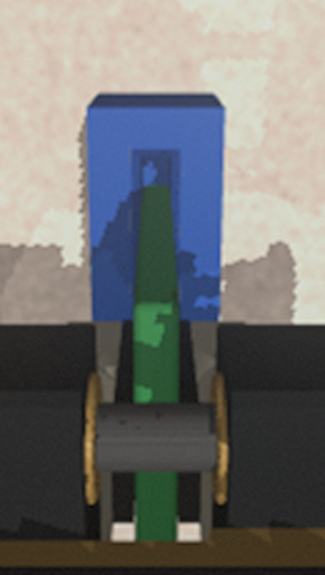

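View pics/s5.png

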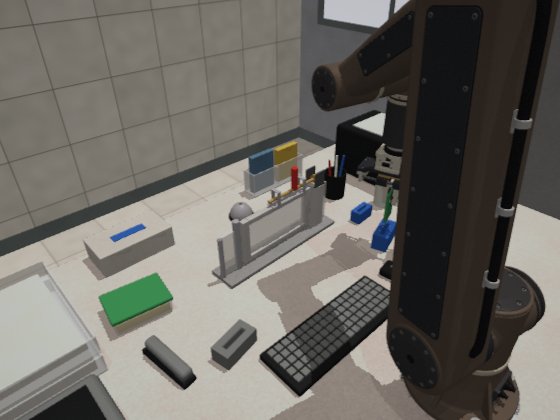

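Run:
```python
from h import *
d=ld('w5'); p,M,s=cur()
def T(x,y,z): return (M.T@(onz(d,220+x/2.5-.3,120+y/2.5-.3,z)-p)*1000).round(1)
zb=p[2]-.0535
print('plaque far bottom L,R',T(141,186,zb),T(170,186,zb))
print('plaque top z',T(135,302,zb+.095),T(172,302,zb+.095))
print('mouth far L,R',T(132,149,.052),T(180,149,.052))
print('holder top',T(88,107,.052),T(222,107,.052),T(92,320,.052),T(218,320,.052))
Rc,tc=d['R'],d['t']; print('cam in tool',(M.T@(-Rc.T@tc-p)).round(4),(Rc@M).round(3))
print(p,s['joint_velocities'].round(4))
```

```text
plaque far bottom L,R [ -2.8 -29.3  53.5] [  5.6 -29.3  53.5]
plaque top z [ -2.  -30.2 -41.5] [  4.3 -30.2 -41.5]
mouth far L,R [ -6.6 -33.9  90.7] [  9.6 -33.9  90.7]
holder top [-21.1 -47.9  90.7] [ 23.4 -47.9  90.7] [-21.6  28.2  90.7] [23.8 28.2 90.6]
cam in tool [ 0.0016 -0.0759 -0.1591] [[ 1.     0.     0.001]
 [ 0.     0.96  -0.279]
 [-0.001  0.279  0.96 ]]
[ 0.394082   -0.27603303  0.14267312] [-0.0011  0.0017 -0.0036 -0.0011  0.0009 -0.0002]
```

send_rows(increments=[0,-0.0002,0.015,0,255,0,0,0.015,0,255,0,0,0.006,0,255,0,0,0.005,0,255,0,0,0.005,0,255,0,0,0.005,0,255,0,0,0,0,255,0,0,0,0,255])

```text
clock: 10.95
position: [0.3939, -0.2762, 0.0911]
tool_rot: [0.491, -3.103, 0.0]
ft_force: [-0.1, -0.0, -0.0]
opening: 0.09
```

Bottom at about z = 0.037, so it is inside the slot with no contact force. Continuing down.

send_rows(increments=[0,0,0.006,0,255,0,0,0.006,0,255,0,0,0.005,0,255,0,0,0.004,0,255,0,0,0.003,0,255,0,0,0.0015,0,255,0,0,0,0,255,0,0,0,0,255])

```text
clock: 11.75
position: [0.394, -0.2762, 0.0656]
tool_rot: [-0.491, 3.103, -0.0]
ft_force: [-0.3, -0.2, -0.4]
opening: 0.09
```

send_rows(increments=[0,0,0.001,0,255,0,0,0.001,0,255,0,0,0.0005,0,255,0,0,0,0,255,0,0,0,0,255,0,0,0,0,255,0,0,0,0,255,0,0,0,0,255])

```text
clock: 12.55
position: [0.3941, -0.2762, 0.064]
tool_rot: [-0.491, 3.102, -0.001]
ft_force: [-2.3, 2.6, 10.7]
opening: 0.09
```

Contact at z = 0.064 is exactly the expected floor height, so I'll release.

send_rows(increments=[0,0,0,0,130,0,0,0,0,130,0,0,0,0,130,0,0,0,0,130,0,0,0,0,130,0,0,0,0,130,0,0,0,0,130,0,0,0,0,130])

```text
clock: 13.35
position: [0.3939, -0.2761, 0.063]
tool_rot: [0.491, -3.103, -0.0]
ft_force: [-0.0, -0.0, 1.1]
opening: 0.492
```

send_rows(increments=[0,0,-0.02,0,130,0,0,-0.04,0,130,0,0,-0.04,0,130,0,0,-0.04,0,130,0,0,-0.03,0,130,0,0,-0.03,0,130,0,0,0,0,130,0,0,0,0,130])

```text
clock: 14.15
position: [0.394, -0.2761, 0.2635]
tool_rot: [-0.49, 3.102, -0.0]
ft_force: [-0.7, 0.4, -0.2]
opening: 0.487
```

Run:
```python
from h import *
d=snap('wrist','w6'); t=snap('top','t6'); s6=snap('side','s6'); p,M,s=cur(); print(p,yaw(M),s['opening'],s['ft_force'],s['clock'])
c=d['img'][120:270,200:350]; cv2.imwrite('pics/w6z.png',cv2.resize(c[:,:,::-1],None,fx=4,fy=4,interpolation=2))
cv2.imwrite('pics/t6z.png',cv2.resize(t['img'][140:240,260:400,::-1],None,fx=5,fy=5,interpolation=2))
```

```text
[ 0.39325251 -0.27590997  0.26193359] -162.0415309634834 0.4921921723449098 [ 0.1299167   0.43622991 -0.03545851] 14.3
```

View pics/w6z.png

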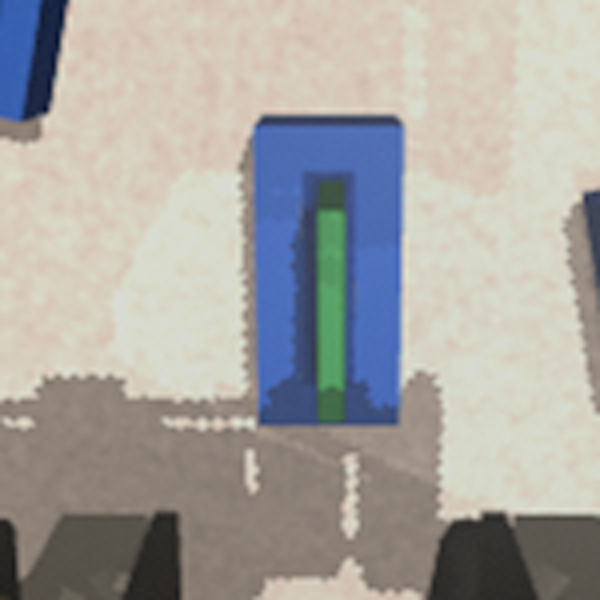

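View pics/t6z.png

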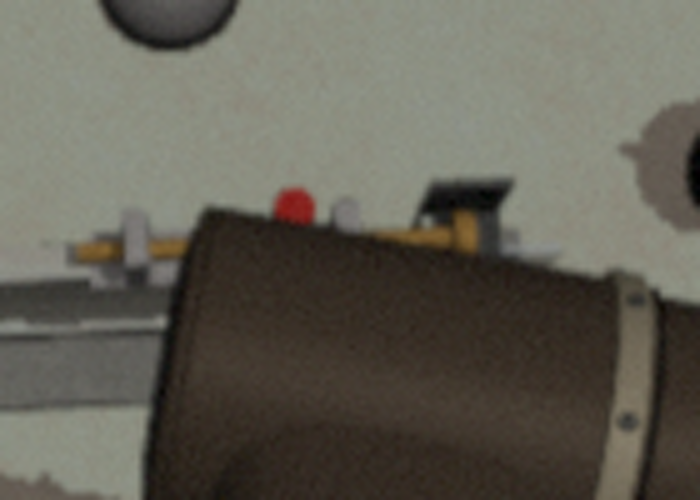

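View pics/s6.png

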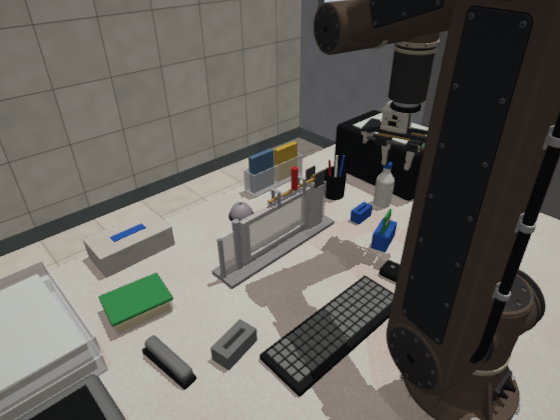

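The plaque stands upright and centred in the blue holder, with its green top at (283,205) inside the mouth. Next I'll measure the knob and the gate direction.

Run:
```python
from h import *
t=ld('top0'); s=ld('side0')
def red(d,box):
    h=cv2.cvtColor(d['img'],cv2.COLOR_RGB2HSV).astype(int); m=((h[...,0]<8)|(h[...,0]>172))&(h[...,1]>150)&(h[...,2]>60)
    k=np.zeros_like(m); x0,y0,x1,y1=box; k[y0:y1,x0:x1]=m[y0:y1,x0:x1]; ys,xs=np.nonzero(k); return xs,ys
xs,ys=red(t,(300,160,335,205)); print('top red',xs.min(),xs.max(),ys.min(),ys.max())
xs2,ys2=red(s,(280,155,310,205)); print('side red',xs2.min(),xs2.max(),ys2.min(),ys2.max())
pt=(180+527/3.8-.4,120+232/3.8-.4); ps=(205+403/4.5-.4,150+82/4.5-.4)
X,e=tri(t,pt,s,ps); print('knob top tri',X,e, 'top z=.245',onz(t,*pt,.245),'side z=.245',onz(s,*ps,.245))
h=cv2.cvtColor(t['img'],cv2.COLOR_RGB2HSV).astype(int)
m=(h[...,0]>12)&(h[...,0]<24)&(h[...,1]>130)&(h[...,2]>60); k=np.zeros_like(m); k[170:205,265:370]=m[170:205,265:370]
ys,xs=np.nonzero(k); print(len(xs),xs.min(),xs.max())
sel=(xs<345); P=np.array([onz(t,x,y,.180)[:2] for x,y in zip(xs[sel],ys[sel])]); vx=cv2.fitLine(P.astype(np.float32),cv2.DIST_HUBER,0,.001,.001).ravel()
print('rod line',vx,np.degrees(np.arctan2(vx[1],vx[0])))
A=onz(t,180+120/3.8,120+393/3.8,.01);B=onz(t,180+708/3.8,120+370/3.8,.01); print('sill edge',A,B,np.linalg.norm(A-B),np.degrees(np.arctan2(*(A-B)[[1,0]])))
cx=xs>348; print('collar',xs[cx].mean(),ys[cx].mean(),onz(t,xs[cx].mean(),ys[cx].mean(),.185))
```

```text
top red 315 322 178 185
side red 291 297 166 189
knob top tri [ 0.60107884 -0.09157418  0.24220903] 0.0005964603053861354 top z=.245 [ 0.60055558 -0.09116383  0.245     ] side z=.245 [ 0.59710116 -0.08807036  0.245     ]
180 276 354
rod line [ 0.02871269 -0.9995877   0.59828377 -0.07449635] -88.35465
sill edge [0.54655265 0.18924699 0.01      ] [ 0.55689422 -0.23999141  0.01      ] 0.4293629590392078 91.38015043460513
collar 352.0 186.225 [ 0.60152165 -0.17787343  0.185     ]
```

send_rows(increments=[0,0,-0.038,0,130,-0.0422,0.0188,0,0,130,-0.0422,0.0188,0,0,130,-0.0422,0.0188,0,0,130,-0.0422,0.0188,0,0,130,-0.0422,0.0188,0,0,130,-0.0422,0.0188,0,0,130,0,0,0,8.25,130])

```text
clock: 15.1
position: [0.6027, -0.0873, 0.2978]
tool_rot: [0.269, -3.126, -0.0]
ft_force: [-0.5, -0.4, -0.8]
opening: 0.488
```

send_rows(increments=[0,0,0,8.25,130,0,0,0,0,130,0,0,0,0,130,0,0,0,0,130,0,0,0,0,130,0,0,0,0,130,0,0,0,0,130,0,0,0,0,130])

```text
clock: 15.9
position: [0.5999, -0.0908, 0.3012]
tool_rot: [-0.041, 3.141, 0.0]
ft_force: [0.5, -0.6, -0.2]
opening: 0.492
```

Run:
```python
from h import *
d=snap('wrist','w7'); p,M,s=cur(); print(p,yaw(M),s['opening'],s['ft_force'],s['clock'],s['joint_pos'].round(2))
c=d['img'][100:330,180:400]; cv2.imwrite('pics/w7z.png',cv2.resize(c[:,:,::-1],None,fx=2.6,fy=2.6,interpolation=2))
```

```text
[ 0.59989389 -0.09081937  0.30115317] -178.52103628605065 0.4932369152358977 [ 0.47196133  0.00735041 -0.32306444] 15.95 [ 0.17  0.21 -0.03  0.   -1.34 -0.15]
```

View pics/w7.png

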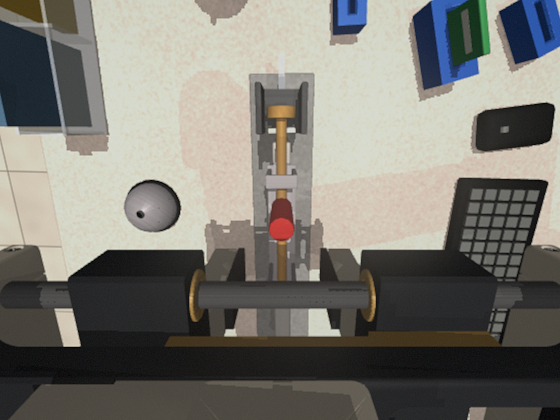

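View pics/w7z.png

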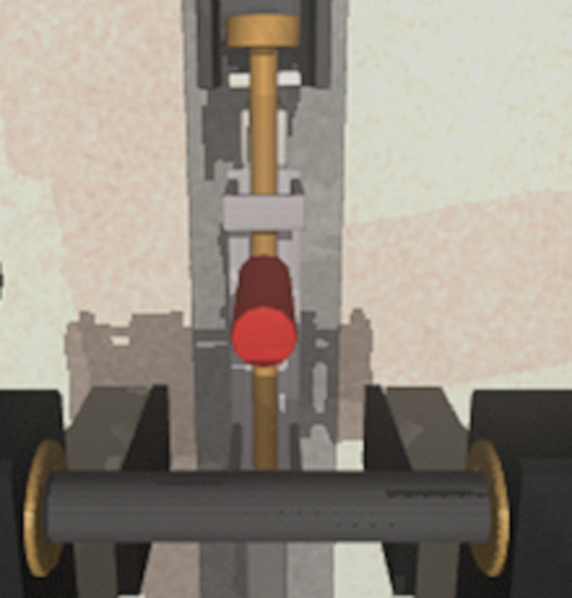

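The rod runs vertically through the wrist view at column 281.5. The knob's top disc is at (281.5,229), and the lip and collar are visible above it at rows 131 and 113.

Run:
```python
from h import *
d=ld('w7'); p,M,s=cur()
def T(x,y,z):
    X=onz(d,180+x/2.6-.3,100+y/2.6-.3,z); print(X.round(4),(M.T@(X-p)*1000).round(1)); return X
k=T(264,336,.245); T(232,336,.245);T(296,336,.245)
c=T(264,22,.188); l=T(265,79,.169)
# rod line
a=T(264,120,.185);b=T(265,440,.185); print(np.degrees(np.arctan2(*(b-a)[[1,0]])))
```

```text
[ 0.5989 -0.0928  0.245 ] [ 1.1 -2.  56.2]
[ 0.6083 -0.0926  0.245 ] [-8.3 -2.  56.2]
[ 0.5895 -0.0931  0.245 ] [10.4 -2.  56.2]
[ 0.6013 -0.1828  0.188 ] [  0.9 -92.  113.2]
[ 0.6006 -0.1645  0.169 ] [  1.2 -73.7 132.2]
[ 0.6006 -0.151   0.185 ] [  0.9 -60.2 116.2]
[ 0.5971 -0.0292  0.185 ] [  1.2  61.6 116.2]
91.61117176104611
```

send_rows(increments=[0,-0.002,0,0,130,0,0,0.03,0,130,0,0,0.03,0,130,0,0,0.02,0,130,0,0,0.009,0,130,0,0,0,0,130,0,0,0,0,130,0,0,0,0,130], grip_force=30)

```text
clock: 16.75
position: [0.6008, -0.0928, 0.2135]
tool_rot: [-0.04, 3.139, -0.0]
ft_force: [0.1, -0.2, 0.7]
opening: 0.49
```

Run:
```python
from h import *
d=snap('wrist','w8'); p,M,s=cur(); print(p,yaw(M),s['opening'],s['ft_force'],s['clock'])
c=d['img'][150:380,180:400]; cv2.imwrite('pics/w8z.png',cv2.resize(c[:,:,::-1],None,fx=2.6,fy=2.6,interpolation=2))
```

```text
[ 0.60066551 -0.09272567  0.21342135] -178.5230206379093 0.4913927356493768 [ 0.3774204   0.67864938 -0.59617294] 16.8
```

View pics/w8z.png

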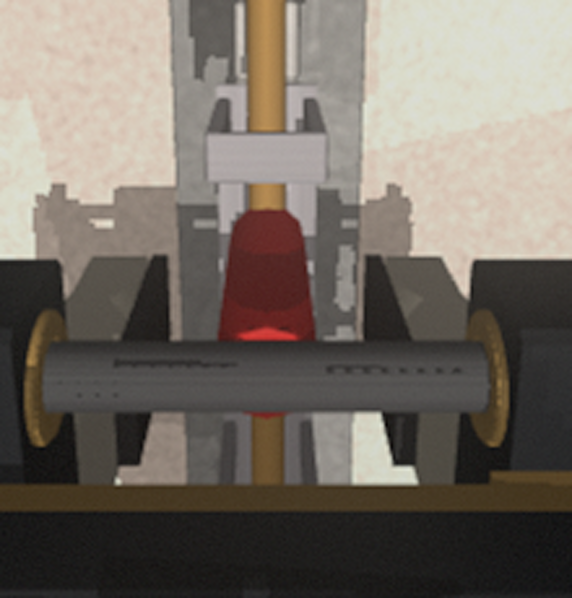

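The knob at (283,280) is centred between the open fingers, so I'll close.

send_rows(increments=[0,0,0,0,255,0,0,0,0,255,0,0,0,0,255,0,0,0,0,255,0,0,0,0,255,0,0,0,0,255,0,0,0,0,255,0,0,0,0,255])

```text
clock: 17.6
position: [0.6003, -0.0928, 0.2123]
tool_rot: [-0.04, 3.141, -0.0]
ft_force: [3.1, 0.2, 1.2]
opening: 0.221
```

send_rows(increments=[0,0,-0.003,0,255,0,0,-0.003,0,255,0,0,-0.003,0,255,0,0,-0.003,0,255,0,0,0,0,255,0,0,0,0,255,0,0,0,0,255,0,0,0,0,255])

```text
clock: 18.4
position: [0.5999, -0.0928, 0.224]
tool_rot: [0.04, -3.141, 0.0]
ft_force: [1.8, -1.0, -2.4]
opening: 0.223
```

Run:
```python
from h import *
d=snap('wrist','w9'); p,M,s=cur(); print(p,yaw(M),s['opening'],s['ft_force'],s['torque'],s['clock'])
d=snap('side','s9'); 
c=d['img'][140:270,220:360]; cv2.imwrite('pics/s9z.png',cv2.resize(c[:,:,::-1],None,fx=4.3,fy=4.3,interpolation=2))
```

```text
[ 0.59997202 -0.0927533   0.22399244] -178.53585815572083 0.22066023787200045 [ 1.41303629 -0.24449221 -2.65164495] [-0.20101269 -0.6717551  -0.07485114] 18.45
```

View pics/w9.png

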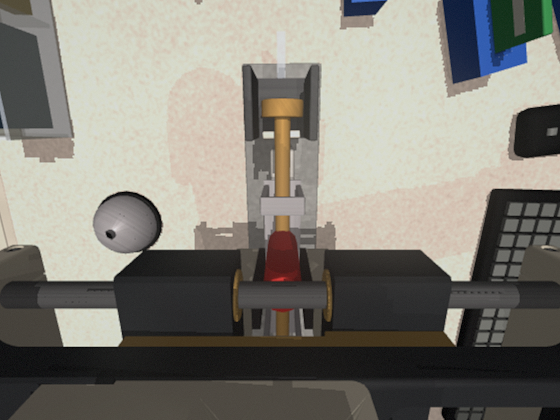

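View pics/s9z.png

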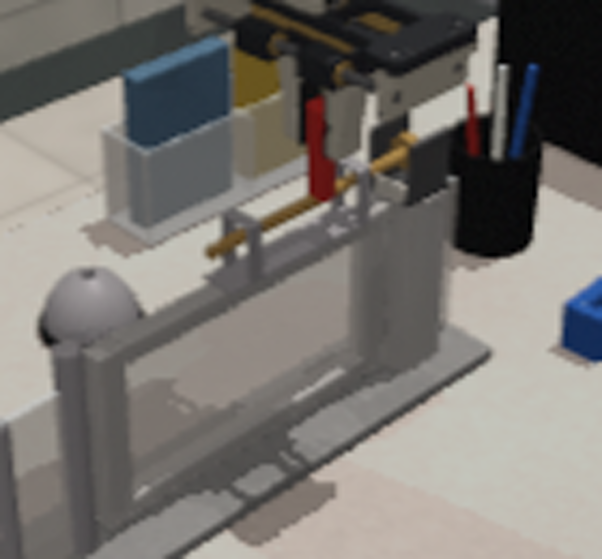

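The bolt is lifted 12 mm and carries its own weight (-2.6 N). In the side view the collar sits visibly higher between the cheeks. Drawing back along tool +y.

send_rows(increments=[0,0.003,0,0,255,0,0.003,0,0,255,0,0.003,0,0,255,0,0.003,0,0,255,0,0,0,0,255,0,0,0,0,255,0,0,0,0,255,0,0,0,0,255])

```text
clock: 19.3
position: [0.5997, -0.0805, 0.224]
tool_rot: [-0.04, 3.141, 0.001]
ft_force: [2.5, 1.0, -4.3]
opening: 0.221
```

send_rows(increments=[0,0.003,0,0,255,0,0.003,0,0,255,0,0,0,0,255,0,0.003,0,0,255,0,0.003,0,0,255,0,0,0,0,255,0,0,0,0,255,0,0,0,0,255])

```text
clock: 20.1
position: [0.5994, -0.0683, 0.224]
tool_rot: [-0.04, 3.141, 0.001]
ft_force: [2.0, 1.6, -2.8]
opening: 0.22
```

send_rows(increments=[0,0.003,0,0,255,0,0.003,0,0,255,0,0.003,0,0,255,0,0.003,0,0,255,0,0,0,0,255,0,0,0,0,255,0,0,0,0,255,0,0,0,0,255])

```text
clock: 20.9
position: [0.5991, -0.0565, 0.224]
tool_rot: [-0.04, 3.141, 0.001]
ft_force: [2.3, 1.3, -2.4]
opening: 0.225
```

Run:
```python
from h import *
d=snap('wrist','w10'); p,M,s=cur(); print(p,yaw(M),s['opening'],s['ft_force'],s['clock'])
# arc plan: hinge from knob
uy=np.array([-.027,.9996]); hinge=p[:2]+uy*(.212-.036); print(hinge)
r=p[:2]-hinge
prev=p[:2];a0=np.radians(yaw(M))
x0=np.array([np.cos(a0),np.sin(a0)]);y0=np.array([np.sin(a0),-np.cos(a0)])
for g in range(2,22,2):
    c,s_=np.cos(np.radians(-g)),np.sin(np.radians(-g)); q=hinge+np.array([[c,-s_],[s_,c]])@r
    dl=q-prev; prev=q; 
    # tool axes turned along (half)
    a=a0-np.radians(g-2); print(g,q.round(4),'fixed-axis',(dl@x0*1000).round(2),(dl@y0*1000).round(2),'turned', round(dl@[np.cos(a),np.sin(a)]*1000,2),round(dl@[np.sin(a),-np.cos(a)]*1000,2))
```

```text
[ 0.59910141 -0.05656271  0.22405049] -178.53057241493585 0.21847922468409145 [ 2.24494656  1.6378434  -3.73168836] 20.95
[0.59434941 0.11936689]
2 [ 0.593  -0.0566] fixed-axis 6.14 0.1 turned 6.14 0.1
4 [ 0.5868 -0.0565] fixed-axis 6.14 0.31 turned 6.14 0.1
6 [ 0.5807 -0.0561] fixed-axis 6.12 0.53 turned 6.14 0.1
8 [ 0.5746 -0.0555] fixed-axis 6.1 0.74 turned 6.14 0.1
10 [ 0.5685 -0.0547] fixed-axis 6.07 0.95 turned 6.14 0.1
12 [ 0.5624 -0.0537] fixed-axis 6.03 1.16 turned 6.14 0.1
14 [ 0.5564 -0.0525] fixed-axis 5.99 1.37 turned 6.14 0.1
16 [ 0.5504 -0.0511] fixed-axis 5.94 1.58 turned 6.14 0.1
18 [ 0.5445 -0.0494] fixed-axis 5.88 1.79 turned 6.14 0.1
20 [ 0.5386 -0.0476] fixed-axis 5.81 1.99 turned 6.14 0.1
```

View pics/w10.png

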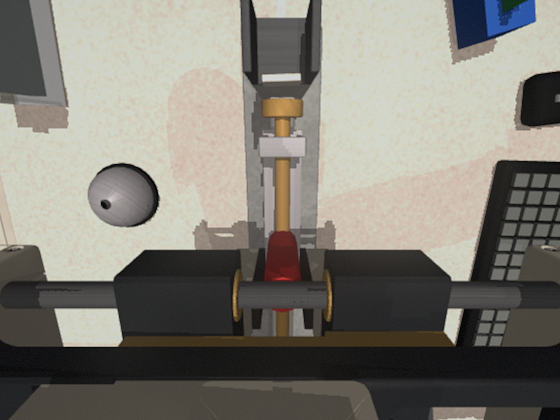

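The collar (row 108) is now clear of the white lip (row 77). Swinging the gate about the hinge at 2° per row, with the tool turning along.

send_rows(increments=[0.0061,0.0001,0,2,255,0.0061,0.0001,0,2,255,0.0061,0.0001,0,2,255,0.0061,0.0001,0,2,255,0,0,0,0,255,0,0,0,0,255,0,0,0,0,255,0,0,0,0,255])

```text
clock: 21.75
position: [0.5751, -0.0558, 0.2241]
tool_rot: [0.178, 3.136, -0.0]
ft_force: [4.2, 0.1, -3.3]
opening: 0.222
```

send_rows(increments=[0.0061,0.0001,0,2,255,0.0061,0.0001,0,2,255,0.0061,0.0001,0,2,255,0.0061,0.0001,0,2,255,0.0061,0.0001,0,2,255,0.0061,0.0001,0,2,255,0,0,0,0,255,0,0,0,0,255])

```text
clock: 22.55
position: [0.5395, -0.048, 0.2243]
tool_rot: [0.504, 3.1, -0.0]
ft_force: [3.2, -1.4, -2.8]
opening: 0.219
```

Run:
```python
from h import *
snap('wrist','w11'); t=snap('top','t11'); snap('side','s11'); p,M,s=cur(); print(p,yaw(M),s['opening'],s['ft_force'],s['torque'],s['clock'])
h=np.array([.59435,.11937]); r=p[:2]-h; print('gate deg',91.6-180+360-np.degrees(np.arctan2(r[1],r[0]))%360, np.linalg.norm(r))
```

```text
[ 0.53947068 -0.04803132  0.22410912] 161.5019516408663 0.21861005367865935 [ 5.00247858 -1.3593006  -2.8578214 ] [-0.40949264 -1.59057463  0.00547324] 22.7
gate deg 19.750740710752723 0.17616736627876683
```

View pics/w11.png

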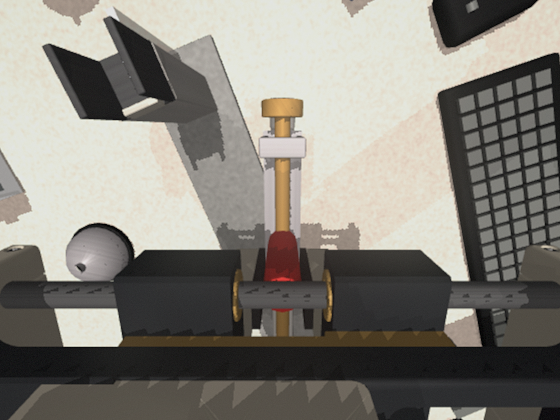

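View pics/s11.png

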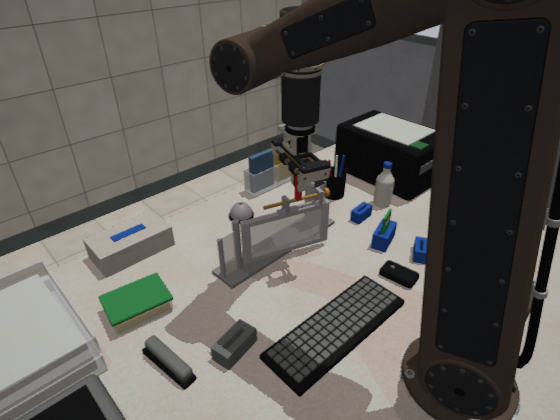

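View pics/t11.png

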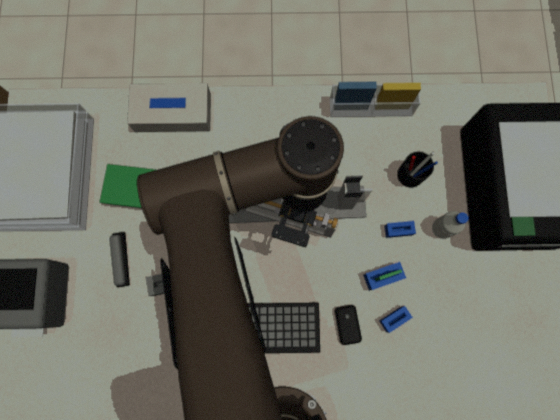

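The gate stands 19.8° ajar in the grip, the 5 N pull matches its spring, and everything else stands where it did. One settling call, then I hand in.

send_rows(increments=[0,0,0,0,255,0,0,0,0,255,0,0,0,0,255,0,0,0,0,255,0,0,0,0,255,0,0,0,0,255,0,0,0,0,255,0,0,0,0,255])

```text
clock: 23.5
position: [0.539, -0.0479, 0.224]
tool_rot: [-0.506, -3.101, 0.0]
ft_force: [4.8, -0.8, -3.3]
opening: 0.221
```

Run:
```python
from h import *
p,M,s=cur(); print(p,s['opening'],s['ft_force'],abs(s['joint_velocities']).max(),s['clock'])
print(arm.hand_in())
```

```text
[ 0.53904427 -0.04786188  0.22401172] 0.2214151877418567 [ 4.8129593  -0.82876432 -3.26214524] 0.0018971942743920642 23.5
the job is handed in; nothing more can be done
None
```

The job is handed in at 23.5 s of the 67 s allowed; no verdict was reported.

- **Plaque:** I moved it from the rack into the large blue holder and let go. It met the slot floor at the expected height, with the tool at z = 0.064 m. The wrist picture afterwards shows it upright and centred in the slot.
- **Bolt:** I lifted it 12 mm by the red knob and drew it back about 36 mm over the lip. Forces at the wrist stayed below about 5 N throughout. The picture shows the collar clear of the keeper.
- **Gate:** It stands at about 19.8°, worked out from the tool position and the measured hinge. The gripper still holds the knob with 30 N and the arm is still. The pull towards shut is about 5 N, which matches the closing spring.
- **Bystanders:** None looks moved in the last pictures, but I did not measure their positions.

**Disagreements in the measurements:** the cameras differed by up to about 3 mm on the blue holder's position. The wrist camera also showed an offset of about 1.3 mm along the jaws. I therefore aligned the plaque and knob by comparing positions within the same wrist picture, and both fitted without noticeable side force.

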